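# Press the tight collar home with the fitting sleeve

### The job

Slip the tall steel fitting sleeve over the upright stub shaft of the grey bearing unit, feeling your way because the shaft stands out of plumb, and with the sleeve (not your fingers) push the tight collar on the shaft down until it is fully home. Work gently: the sleeve must slide freely, with no more than about 10 N on the shaft until it meets the collar, and never press or knock with more than about 30 N. Leave the sleeve standing square on the collar, let go, and do not disturb the other things on the bench.

Things in the scene. Friction and masses are not known exactly. Their poses are not given: they have to be found in the camera images.
- sleeve_mid (a point): Centre (half-way up, on the axis) of the fitting sleeve: a plain loose steel tube standing on end, 44 mm outside diameter, 80 mm tall, about 0.3 kg. Its bore is open at both ends: 22 mm diameter in the lowest 20 mm, 32 mm above that. z is its axis, up. It is the taller and slimmer of the two steel sleeves on the bench.
- housing: Grey bearing unit fixed flat on the bench: square 120 x 120 x 14 mm flange with a round boss to 40 mm high; origin at the centre of its underside, z up. A steel stub shaft and a collar stand on its axis. The shaft's lean has nothing to do with the unit's yaw.
- shaft_foot (a point): Point on the unit's axis 10 mm above the bench about which the stub shaft leans. The shaft is rigid, 20 mm diameter, reaches 135 mm above the bench, its top 10 mm tapered to a flat nose 6 mm wide. It leans about 2.5 to 3 degrees (0.042 to 0.053 rad) in any direction, so its tip is 5 to 6.7 mm off the unit's axis. The lean is not measured; this frame stays upright.
- collar_home (a point): Fixed point on the unit's axis 60 mm above the bench: where the collar's top face is when home on its hard stop. The dark steel collar, 42 mm diameter, 14 mm thick, slides along the shaft with a drag of about 12 N; at the start its top stands 68 to 80 mm above the bench. With the sleeve on the home collar the sleeve's centre is 100 mm above the bench and 35 mm of shaft is above that centre.
- short_sleeve: Bystander: short thick steel sleeve, 50 mm diameter, 35 mm tall, small bore (16 mm, does not fit the shaft). Origin at the centre of its underside. Leave alone.
- pillow_block: Bystander: grey pillow block housing, 130 x 36 mm foot, 80 mm tall, origin under its centre. Leave alone.
- hammer: Bystander: stubby hammer with a white nylon head lying on the bench, 180 mm long, about 37 mm high, origin on the bench under its middle. Leave alone.
- bearing_cup: Bystander: grey cup, 82 mm wide, 42 mm high with the dull silver spare bearing insert in it, origin at the centre of its underside. Leave alone.
Mind the look-alikes: they are no part of the job. Leave any pink look-alike of the housing alone. What is shaped like the part that bears sleeve_mid but red is not meant.

How it is judged:
By the outcome, as a careful person would: the job done as asked, in the order asked, and still so for the second after the job is handed in, with the robot touching nothing.
It also fails if it takes over 72 s, if anything falls off the work surface, if the arm or the gripper's body presses on something with over 40 N, if the wrist force passes 120 N, or if a joint passes its speed limit or range.

### The arm

A 6-joint arm with a two-finger parallel gripper is mounted at the origin on the work surface. World frame = base frame: x ahead of the robot, y to its left, z up, the work surface at z = 0. Lengths are in m, angles in rad, forces in N, time in s.
With the tool pointing down it reaches from about 0.275 to 0.75 m from the base axis. Payload 10.2 kg.
Tool frame: the origin (TCP) lies on the front face of the gripper's body, between the roots of the fingers; the fingertips stand 64 mm ahead of it and the grasp point (between the pads) lies 45 mm ahead of it; z points along the fingers, y is the direction in which the jaws open and shut (so a half turn about z gives the same grasp; the last joint's range is limited). The gripper opens to 88 mm and grips with 3 to 60 N. Pads are 18 mm wide; open, the fingers measure 123 mm over their backs; the gripper's body (75 mm by 187 mm) begins 45 mm behind the grasp point.
Start: joints at [-1.415, 0.313, 1.498, -0, 1.331, -0.223], TCP at [0.194, -0.488, 0.303] pointing down, gripper open.
Joint ranges: [-2.94, 2.94], [-0.97, 2.17], [0.19, 2.56], [-1.23, 4.37], [0.02, 3.11], [-2.88, 2.88]. Speed limits (rad/s): [2.39, 2.39, 3.01, 3.14, 3.14, 3.14].

### API

Orientations are given as a rotation vector (axis times angle).
In Python, from station import arm gives the robot as it stands.
- The arm moves only by the shell command python3 -m jog 'ROWS' [FORCE]. ROWS is JSON, a list of rows, each a list of 3 entries, a list of its own where there are three numbers: the closure, from -1 (fully open) to 1 (shut), then the shift along the tool's x, y, z in mm, then the turn, a rotation vector about the tool's x, y, z in rad. A call has 1 to 5 rows; each row is the pose to reach, as a shift and turn from the pose commanded when the call began, along the tool's axes at that moment; what a row does not reach only later rows make up. A row lasts 1/10 s, in which the tool goes at most 50 mm and 8.59 degrees, less where a joint would pass 70% of its speed; a pose out of reach is approached as far as the arm can. A call with a gripper value outside its range is refused whole. The fingers move at their own pace and stop on an object; FORCE is the grip in N (left out, the last holds). Time passes only in rows, so rows that repeat a pose let the fingers close. It gives the time, the measured TCP pose, the force and the opening at its end, in the units of the state.
- arm.read_state(): the state, without advancing time (a new reading comes with each control period).
- arm.snapshot(name): name is "scene" or "top"; returns a dict with "frame" (400x640x3 uint8, red, green, blue), "z_map" (400x640 float32, m along the optical axis (not along the pixel's ray), 0 where there is no reading), "K" (3x3 intrinsics, pixels), "k1" (the pictures are not rectified: a ray, as slopes to the right and down, at radius r is drawn at 1 + k1 r^2 times it, then the intrinsics apply), "R" (3x3) and "t" (3): a world point X has camera coordinates R X + t. Camera axes: x right, y down, z forward; pixel columns grow to the right and rows downward; lengths in m; the calibration is good to about 2 mm. A picture is of the moment at which its call begins.
- arm.finish_job(): hands the job in, once; it reports no verdict.
Trained networks look in a picture, given as the dict that the camera call returned (one of the last four; its "shot" number tells which), for a name from the list of things; names that differ only in an ending like _2 or _b are one class to them, and where a whole thing is asked for, a point or a joint stands for the part that bears it (a point fixed in the world has none). Each returns a list of dicts, best first, with "score" (0 to 1); they miss things now and then, are a little off and sometimes report something else, mostly with a low value. They report only what shows in the picture. A call takes as long as a camera call. They do not tell look-alikes from the thing itself.
- arm.look_for(picture, name): "position" ([x, y, z] in m, in world coordinates, good to about 4 mm: the middle of the surface that is visible of it).
- arm.mark_of(picture, name): "position" ([x, y, z] in m, in world coordinates, good to about 4 mm: a listed point, or the origin of a listed thing).
The state is a dict: "t": time; "joints": joint angles; "dq": joint speeds; "joint_efforts": joint torques, N m; "tool_pos": TCP position; "ee_rot": TCP orientation; "ft_force": force on the tool from outside, world axes, zero at the start; "moment": the same for the moment, N m; "opening": finger opening in m.
Only numpy, scipy, OpenCV 4.12 (cv2) and the standard library are available. Lean on these libraries where they do the work, as an engineer would, in place of code of your own. Each camera call takes 0.05 s, during which the arm holds its last target.

## Working session

There is one attempt and no reset: what is moved stays moved. The work goes in short steps, Python scripts to look and compute and a shell command to move; the robot and the scene stay as the last step left them, time stands still between calls to the robot, and variables do not carry over. Pictures are saved under pics/ and viewed, and the job is handed in when it is done.

```bash
ls; mkdir -p pics; python3 - <<'E'
from station import arm
import cv2,numpy as np
s=arm.read_state(); print({k:np.round(v,3).tolist() for k,v in s.items()})
for n in ("scene","top"):
    p=arm.snapshot(n); cv2.imwrite(f"pics/{n}0.png",p["frame"][:,:,::-1]); np.savez(f"{n}0.npz",**{k:v for k,v in p.items()})
    print(n,p["K"].round(1).tolist(),p["k1"],p["R"].round(3).tolist(),p["t"].round(3).tolist())
    for o in ("sleeve_mid","housing","shaft_foot","collar_home","short_sleeve","pillow_block","hammer","bearing_cup"):
        print(o,[(np.round(d["position"],3).tolist(),round(d["score"],2)) for d in arm.mark_of(p,o)][:4])
E
```

```text
pics
{'t': 0.0, 'joints': [-1.415, 0.313, 1.498, -0.0, 1.331, -0.223], 'dq': [-0.001, 0.0, 0.001, -0.001, -0.0, 0.0], 'joint_efforts': [0.001, -40.221, -25.227, 0.07, 0.035, -0.0], 'tool_pos': [0.194, -0.488, 0.302], 'ee_rot': [-3.084, -0.591, -0.0], 'ft_force': [-0.511, 0.469, 0.166], 'moment': [0.011, -0.065, -0.032], 'opening': 0.088}
scene [[491.0, 0.0, 329.1], [0.0, 491.0, 197.0], [0.0, 0.0, 1.0]] 0.009691377452829296 [[-0.461, 0.887, -0.01], [0.776, 0.397, -0.491], [-0.431, -0.234, -0.871]] [0.305, -0.37, 1.619]
sleeve_mid [([0.532, 0.161, 0.038], 0.95), ([0.527, 0.063, 0.038], 0.86), ([0.424, 0.263, -0.002], 0.52)]
housing [([0.343, -0.19, 0.003], 0.9), ([0.544, -0.132, -0.0], 0.76)]
shaft_foot [([0.338, -0.186, 0.013], 0.92), ([0.549, -0.13, 0.014], 0.62)]
collar_home [([0.544, -0.131, 0.063], 0.91), ([0.34, -0.19, 0.064], 0.9)]
short_sleeve [([0.613, 0.29, 0.002], 0.68), ([0.547, -0.128, 0.059], 0.32)]
pillow_block [([0.709, 0.034, -0.003], 0.9)]
hammer [([0.509, -0.408, 0.001], 0.91)]
bearing_cup [([0.423, 0.264, 0.0], 0.72)]
top [[370.9, 0.0, 316.7], [0.0, 370.9, 197.3], [0.0, 0.0, 1.0]] 0.011980003389655722 [[0.027, -1.0, 0.014], [-0.997, -0.028, -0.075], [0.075, -0.012, -0.997]] [-0.064, 0.53, 1.003]
sleeve_mid [([0.533, 0.161, 0.041], 0.8), ([0.528, 0.064, 0.043], 0.73)]
housing [([0.548, -0.131, 0.0], 0.83), ([0.34, -0.18, 0.001], 0.59)]
shaft_foot [([0.547, -0.135, 0.013], 0.83), ([0.343, -0.192, 0.014], 0.66)]
collar_home [([0.341, -0.187, 0.06], 0.77), ([0.549, -0.13, 0.062], 0.68)]
short_sleeve [([0.62, 0.287, 0.002], 0.84)]
pillow_block [([0.705, 0.03, 0.004], 0.72)]
hammer [([0.507, -0.402, -0.002], 0.82)]
bearing_cup [([0.421, 0.265, 0.0], 0.62)]
```

View pics/scene0.png

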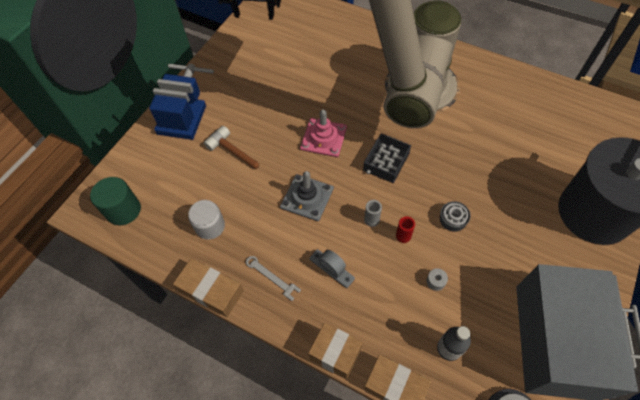

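View pics/top0.png

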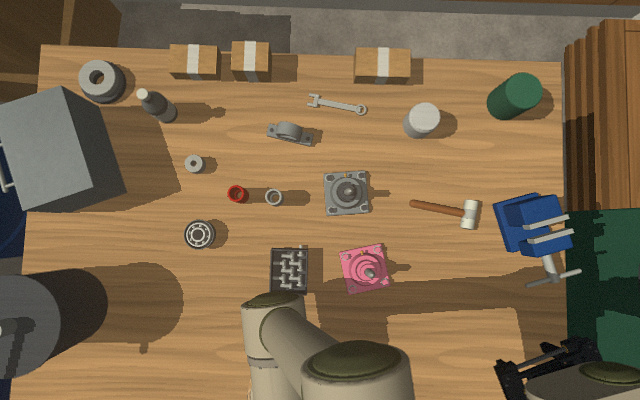

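The scene picture shows a grey unit at (307,193) and a pink look-alike at (323,135). The tall sleeves are steel at (373,211) and red at (405,229), and the short steel sleeve is at (437,278). I want the grey unit and the tall steel sleeve. In the top picture these are at (347,193) and (274,197). Next I'll confirm them in a crop and measure.

```bash
cat > h.py <<'E'
import numpy as np,cv2
def cloud(p):
    K=np.array(p["K"]);k1=float(p["k1"]);D=np.array(p["z_map"],float)
    v,u=np.mgrid[0:400,0:640]
    xy=cv2.undistortPoints(np.stack([u,v],-1).reshape(-1,1,2).astype(float),K,np.array([k1,0,0,0])).reshape(400,640,2)
    C=np.dstack([xy*D[...,None],D]); R=np.array(p["R"]);t=np.array(p["t"])
    W=(C-t)@R; W[D<=0]=np.nan
    return W
def proj(p,X):
    X=np.atleast_2d(X).astype(float)
    rv=cv2.Rodrigues(np.array(p["R"],float))[0]
    return cv2.projectPoints(X,rv,np.array(p["t"],float),np.array(p["K"],float),np.array([float(p["k1"]),0,0,0,]))[0].reshape(-1,2)
E
python3 - <<'E'
from h import *
for n,c in (("scene",(340,200)),("top",(310,195))):
    p=np.load(f"{n}0.npz"); f=p["frame"][:,:,::-1]
    a=f[c[1]-60:c[1]+60,c[0]-80:c[0]+80]; a=cv2.resize(a,(800,600),interpolation=cv2.INTER_CUBIC); cv2.imwrite(f"pics/{n}_crop.png",a)
    W=cloud(p)
    def near(x,y,r,z0,z1):
        m=(np.hypot(W[...,0]-x,W[...,1]-y)<r)&(W[...,2]>z0)&(W[...,2]<z1); return W[m]
    for nm,x,y,r in (("sleeve",.528,.063,.035),("grey shaft",.546,-.131,.03),("short",.617,.288,.04)):
        q=near(x,y,r,.01,.2); print(n,nm,len(q),"zmax",np.sort(q[:,2])[-5:].round(4))
        for z0 in np.arange(.01,.14,.01):
            s=q[(q[:,2]>=z0)&(q[:,2]<z0+.01)]
            if len(s)>2: print("  z%.2f n%d mean"%(z0,len(s)),s.mean(0).round(4),"lo",s.min(0)[:2].round(4),"hi",s.max(0)[:2].round(4))
    print(proj(p,[[.528,.063,.04],[.546,-.131,.06],[.546,-.131,.135]]).round(1).tolist())
E
```

```text
scene sleeve 361 zmax [0.0832 0.0838 0.0839 0.0839 0.0842]
  z0.01 n27 mean [0.5418 0.0693 0.015 ] lo [0.5111 0.0493] hi [0.5509 0.0865]
  z0.02 n28 mean [0.5342 0.0673 0.0249] lo [0.5084 0.0482] hi [0.55  0.086]
  z0.03 n46 mean [0.5332 0.0669 0.0354] lo [0.5077 0.0475] hi [0.5517 0.0868]
  z0.04 n36 mean [0.5331 0.0656 0.0446] lo [0.5101 0.0467] hi [0.5493 0.0858]
  z0.05 n52 mean [0.5316 0.0657 0.0551] lo [0.5103 0.0448] hi [0.5496 0.0859]
  z0.06 n45 mean [0.5306 0.0667 0.065 ] lo [0.5103 0.0484] hi [0.5503 0.0865]
  z0.07 n89 mean [0.5288 0.0642 0.0756] lo [0.5049 0.0428] hi [0.5495 0.0865]
  z0.08 n38 mean [0.5294 0.0653 0.0815] lo [0.5088 0.0445] hi [0.5495 0.0849]
scene grey shaft 397 zmax [0.1348 0.1349 0.1367 0.1372 0.1383]
  z0.01 n7 mean [ 0.5398 -0.1316  0.0154] lo [ 0.5223 -0.1594] hi [ 0.5608 -0.1098]
  z0.03 n34 mean [ 0.5572 -0.1198  0.0361] lo [ 0.5207 -0.1608] hi [ 0.5749 -0.1012]
  z0.04 n95 mean [ 0.5582 -0.1245  0.0457] lo [ 0.518  -0.1584] hi [ 0.575  -0.1032]
  z0.05 n26 mean [ 0.5609 -0.1254  0.0534] lo [ 0.5364 -0.1506] hi [ 0.5721 -0.1089]
  z0.06 n60 mean 
[... 2313 characters left out ...]
24] hi [ 0.5457 -0.1191]
  z0.10 n3 mean [ 0.5361 -0.1234  0.103 ] lo [ 0.5339 -0.1279] hi [ 0.5384 -0.1198]
  z0.11 n3 mean [ 0.5426 -0.1188  0.1145] lo [ 0.5404 -0.1191] hi [ 0.5451 -0.1185]
  z0.12 n30 mean [ 0.5421 -0.1281  0.1266] lo [ 0.5341 -0.1378] hi [ 0.552  -0.1201]
  z0.13 n19 mean [ 0.5419 -0.1277  0.1328] lo [ 0.5364 -0.1346] hi [ 0.5487 -0.1223]
top short 297 zmax [0.0384 0.0386 0.0388 0.0389 0.039 ]
  z0.01 n32 mean [0.608  0.2778 0.0152] lo [0.59  0.265] hi [0.6375 0.2985]
  z0.02 n27 mean [0.6128 0.2803 0.0261] lo [0.5916 0.2647] hi [0.633  0.3056]
  z0.03 n238 mean [0.6141 0.2889 0.0347] lo [0.5904 0.2654] hi [0.6379 0.3125]
[[275.2, 197.0], [347.8, 191.7], [350.7, 189.0]]
```

View pics/scene_crop.png

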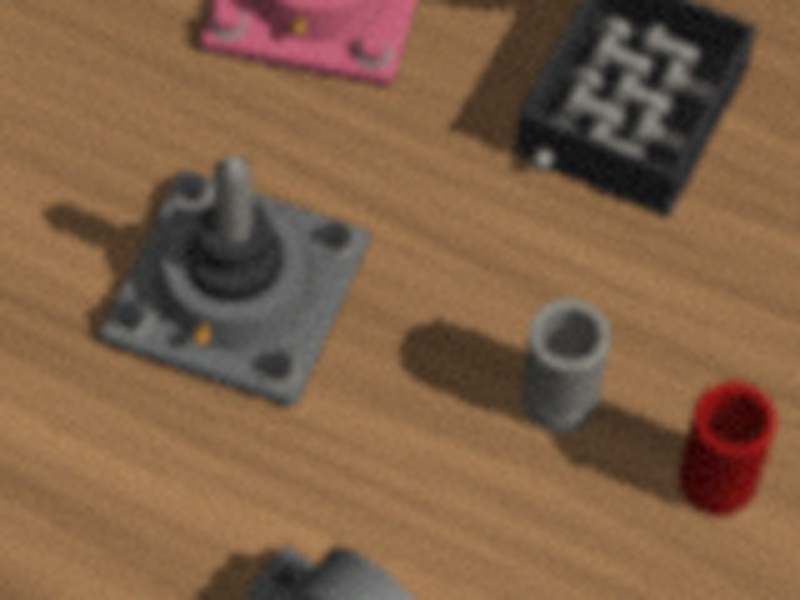

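View pics/top_crop.png

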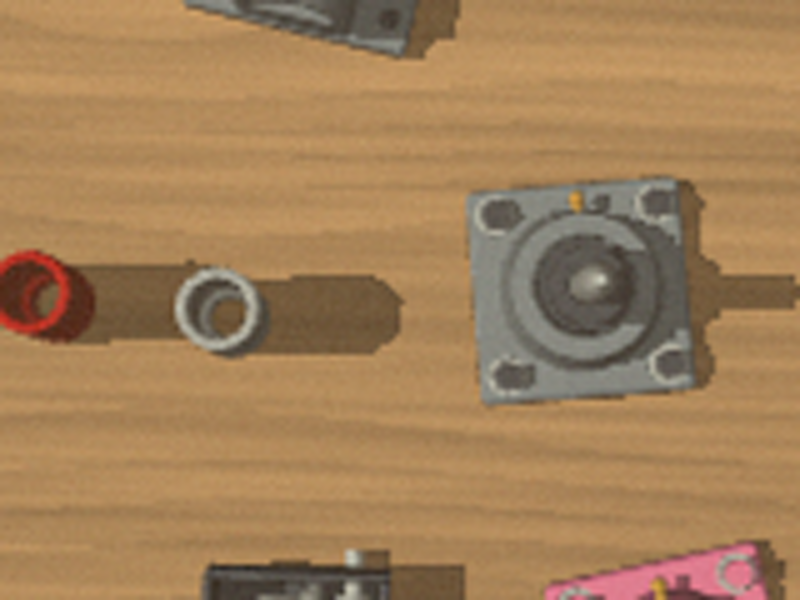

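Both crops agree: the steel sleeve is beside the red one, and the grey unit has the dark collar and stub shaft. Next I'll estimate the shaft's lean by fitting a surface to the depth points.

```bash
cat > fit.py <<'E'
from h import *
from scipy.optimize import least_squares
def cyl(P,c,ax,r,h0,h1):
    d=P-c; h=d@ax; rr=np.linalg.norm(d-h[:,None]*ax,axis=1)
    a=rr-r; b=np.abs(h-(h0+h1)/2)-(h1-h0)/2
    return np.minimum(np.maximum(a,b),0)+np.hypot(np.maximum(a,0),np.maximum(b,0)),h,rr
E
python3 - <<'E'
from fit import *
ps={n:np.load(f"{n}0.npz") for n in("scene","top")}
Q={}
for n,p in ps.items():
    W=cloud(p); x,y=.546,-.131
    m=(np.abs(W[...,0]-x)<.085)&(np.abs(W[...,1]-y)<.085)&(W[...,2]>.008)&(W[...,2]<.16); Q[n]=W[m]
    q=Q[n]; r=np.hypot(q[:,0]-x,q[:,1]-y)
    for a in np.arange(.01,.05,.004):
        s=q[(r>=a)&(r<a+.004)]; print(n,a.round(3),len(s),np.percentile(s[:,2],[20,50,80]).round(3))
E
```

```text
scene 0.01 63 [0.072 0.091 0.115]
scene 0.014 41 [0.065 0.069 0.072]
scene 0.018 82 [0.048 0.063 0.07 ]
scene 0.022 56 [0.044 0.047 0.062]
scene 0.026 74 [0.035 0.04  0.046]
scene 0.03 64 [0.037 0.039 0.041]
scene 0.034 93 [0.038 0.039 0.042]
scene 0.038 77 [0.034 0.038 0.04 ]
scene 0.042 139 [0.019 0.028 0.034]
scene 0.046 131 [0.012 0.015 0.02 ]
top 0.01 51 [0.07  0.081 0.124]
top 0.014 59 [0.069 0.071 0.072]
top 0.018 57 [0.051 0.069 0.071]
top 0.022 96 [0.032 0.047 0.05 ]
top 0.026 71 [0.033 0.04  0.041]
top 0.03 123 [0.037 0.039 0.041]
top 0.034 118 [0.038 0.04  0.042]
top 0.038 126 [0.031 0.038 0.041]
top 0.042 124 [0.014 0.02  0.03 ]
top 0.046 149 [0.013 0.014 0.016]
```

```bash
cat > fitrun.py <<'E'
from fit import *
import sys
def fit(files):
    Q=[]
    for f in files:
        p=np.load(f); W=cloud(p); x,y=.546,-.131
        m=(np.abs(W[...,0]-x)<.085)&(np.abs(W[...,1]-y)<.085)&(W[...,2]>.008)&(W[...,2]<.15); Q.append(W[m])
    def sdf(P,cx,cy,bz,yaw,lx,ly,ct,rb,rs,hs):
        P=P-[cx,cy,bz]; c,s=np.cos(yaw),np.sin(yaw)
        L=np.c_[c*P[:,0]+s*P[:,1],-s*P[:,0]+c*P[:,1],P[:,2]]
        q=np.abs(L-[0,0,.007])-[.06,.06,.007]
        box=np.linalg.norm(np.maximum(q,0),axis=1)+np.minimum(q.max(1),0)
        ez=np.array([0,0,1.]); o=np.zeros(3)
        ds=[box,cyl(P,o,ez,rb,0,.04)[0],cyl(P,o,ez,rs,0,hs)[0]]
        f=np.array([0,0,.01]); ax=np.array([lx,ly,1]); ax=ax/np.linalg.norm(ax)
        ds.append(cyl(P,f,ax,.021,ct-.014-.01,ct-.01)[0])
        d,h,rr=cyl(P,f,ax,.010,0,.115)
        ds.append(d)
        # taper approx
        r=np.interp(h,[.115,.125],[.010,.003]); t=np.maximum((rr-r)*.82,h-.125); t=np.where(h<.115,np.hypot(np.maximum(rr-.01,0),.115-h),t)
        ds.append(t)
        return np.min(ds,axis=0)
    n=len(Q)
    def res(p):
        out=[]
        for i in range(n): out.append(sdf(Q[i],*p[4*i:4*i+4],*p[4*n:]))
        return np.concatenate(out)
    best=None
    for lx,ly in ((0,0),(-.04,.03),(.03,.04),(-.03,-.03),(.03,-.03)):
        p0=[.546,-.131,0,0.05]*n+[lx,ly,.072,.042,.024,.047]
        r=least_squares(res,p0,loss="soft_l1",f_scale=.002,x_scale=[.01,.01,.01,.1]*n+[.05,.05,.01,.01,.01,.01])
        if best is None or r.cost<best.cost: best=r
    p=best.x; 
    J=best.jac; C=np.linalg.inv(J.T@J)*2*best.cost/len(best.fun)
    print(files,"cost",best.cost)
    for i in range(n): print(" cam",p[4*i:4*i+4].round(4))
    print(" lean",p[4*n:4*n+2].round(4),"+-",np.sqrt(np.diag(C))[4*n:4*n+2].round(4),"mag",np.hypot(*p[4*n:4*n+2]).round(4),"collar etc",p[4*n+2:].round(4))
if __name__=="__main__":
    for fs in (["scene0.npz"],["top0.npz"],["scene0.npz","top0.npz"]): fit(fs)
E
python3 fitrun.py
python3 - <<'E'
# sleeve fit
from fit import *
for n in("scene","top"):
    W=cloud(np.load(n+"0.npz")); m=(np.hypot(W[...,0]-.5275,W[...,1]-.065)<.04)&(W[...,2]>.006)&(W[...,2]<.1); P=W[m]
    def res(p):
        d=P-[p[0],p[1],p[2]]; r=np.hypot(d[:,0],d[:,1]); z=d[:,2]
        # annulus shell
        a=np.abs(r-.019)-.003; b=np.abs(z-.04)-.04
        return np.minimum(np.maximum(a,b),0)+np.hypot(np.maximum(a,0),np.maximum(b,0))
    r=least_squares(res,[.5275,.065,0],loss="soft_l1",f_scale=.002,x_scale=.01); print(n,r.x.round(4),r.cost,len(P))
E
```

```text
['scene0.npz'] cost 0.004261531880064988
 cam [ 5.491e-01 -1.296e-01  3.000e-04  1.026e-01]
 lean [-0.0579  0.004 ] +- [0.0049 0.0048] mag 0.0581 collar etc [0.0703 0.0417 0.0246 0.0479]
['top0.npz'] cost 0.004733938548288193
 cam [ 5.476e-01 -1.289e-01  5.000e-04  1.074e-01]
 lean [-0.0419  0.0058] +- [0.0051 0.005 ] mag 0.0423 collar etc [0.0702 0.0417 0.0247 0.0484]
['scene0.npz', 'top0.npz'] cost 0.009004987424196267
 cam [ 5.488e-01 -1.296e-01  3.000e-04  1.027e-01]
 cam [ 5.478e-01 -1.288e-01  5.000e-04  1.195e-01]
 lean [-0.052   0.0041] +- [0.0034 0.0034] mag 0.0522 collar etc [0.0702 0.0418 0.0247 0.0482]
scene [0.5267 0.0645 0.0011] 0.0002833837449547467 372
top [0.5267 0.0649 0.0006] 0.00019174027956370365 220
```

The fits agree. The sleeve is at (0.527, 0.065) and the unit's axis at about (0.548, -0.129). The lean is about -0.05 rad in x and 0.004 rad in y, and the collar top is at about 70 mm. I'll move over the sleeve with the jaws along world y.

```bash
cat > goal.py <<'E'
import sys,numpy as np
from scipy.spatial.transform import Rotation as R
from station import arm
def tilt(lx,ly):
    z=-np.array([lx,ly,1.]);z/=np.linalg.norm(z); y=np.array([0,-1.,0]); y-=z*(y@z); y/=np.linalg.norm(y)
    return R.from_matrix(np.c_[np.cross(y,z),y,z])
s=arm.read_state()
a=[float(v) for v in sys.argv[1:]]
p=np.array(s["tool_pos"]); r=R.from_rotvec(s["ee_rot"])
g=tilt(*(a[3:5] if len(a)>3 else (0,0)))
print("t",round(s["t"],2),"pos",p.round(4),"z",r.as_matrix()[:,2].round(4),"F",np.round(s["ft_force"],2),"M",np.round(s["moment"],2),"open",round(s["opening"],4),"q",np.round(s["joints"],2))
print("shift mm",(r.inv().apply(np.array(a[:3])-p)*1000).round(2),"turn",(r.inv()*g).as_rotvec().round(4))
E
python3 goal.py .527 .065 .302
```

```text
t 0.9 pos [ 0.1941 -0.4878  0.3027] z [-0.  0. -1.] F [-0.54  0.36  1.28] M [ 0.03  0.01 -0.04] open 0.0881 q [-1.42  0.31  1.5  -0.    1.33 -0.22]
shift mm [ 513.7  -390.53    0.7 ] turn [-0.      0.      0.3788]
```

```bash
python3 -m jog '[[-1,[514,-390,0],[0,0,0.379]],[-1,[514,-390,0],[0,0,0.379]],[-1,[514,-390,0],[0,0,0.379]],[-1,[514,-390,0],[0,0,0.379]],[-1,[514,-390,0],[0,0,0.379]]]' 20; python3 goal.py .527 .065 .2
```

```text
t: 1.4
tool_pos: [0.3231, -0.2732, 0.3029]
ee_rot: [3.141, -0.001, 0.001]
ft_force: [0.6, -0.4, 0.9]
opening: 0.088
t 1.4 pos [ 0.3231 -0.2732  0.3029] z [ 4.e-04 -4.e-04 -1.e+00] F [ 0.58 -0.43  0.87] M [-0.03 -0.09 -0.06] open 0.088 q [-0.98  0.09  1.78  0.    1.28  0.59]
shift mm [ 203.51 -338.45  102.85] turn [ 0.0004 -0.0004 -0.0009]
```

```bash
cat /dev/null; python3 goal.py .527 .065 .2
```

```text
t 1.4 pos [ 0.3231 -0.2732  0.3029] z [ 4.e-04 -4.e-04 -1.e+00] F [ 0.58 -0.43  0.87] M [-0.03 -0.09 -0.06] open 0.088 q [-0.98  0.09  1.78  0.    1.28  0.59]
shift mm [ 203.51 -338.45  102.85] turn [ 0.0004 -0.0004 -0.0009]
```

```bash
python3 -m jog '[[-0.3,[204,-339,0],[0,0,0]],[-0.3,[204,-339,0],[0,0,0]],[-0.3,[204,-339,0],[0,0,0]],[-0.3,[204,-339,0],[0,0,0]],[-0.3,[204,-339,0],[0,0,0]]]'; python3 goal.py .527 .065 .2; python3 -m jog '[[-0.3,[75.5,-126,60],[0,0,0]],[-0.3,[75.5,-126,60],[0,0,0]],[-0.3,[75.5,-126,60],[0,0,0]],[-0.3,[75.5,-126,60],[0,0,0]],[-0.3,[75.5,-126,60],[0,0,0]]]'; python3 goal.py .527 .065 .2
```

```text
t: 1.9
tool_pos: [0.4522, -0.0588, 0.303]
ee_rot: [3.141, -0.0, 0.001]
ft_force: [0.3, -0.9, -0.0]
opening: 0.0574
t 1.9 pos [ 0.4522 -0.0588  0.303 ] z [ 7.e-04 -4.e-04 -1.e+00] F [ 0.25 -0.87 -0.01] M [-0.   -0.02 -0.01] open 0.0574 q [-0.39  0.16  1.69 -0.    1.29  1.18]
shift mm [  74.71 -123.86  103.01] turn [ 0.0004 -0.0007 -0.0001]
t: 2.4
tool_pos: [0.5271, 0.066, 0.242]
ee_rot: [-3.142, -0.003, 0.002]
ft_force: [-0.0, -0.2, 0.1]
opening: 0.0574
t 2.4 pos [0.5271 0.066  0.242 ] z [-1.5e-03  1.0e-04 -1.0e+00] F [-0.04 -0.15  0.14] M [0.06 0.05 0.04] open 0.0574 q [-0.1   0.38  1.57 -0.    1.19  1.47]
shift mm [-3.00e-02  1.04e+00  4.20e+01] turn [-0.0001  0.0015  0.002 ]
```

```bash
python3 -m jog '[[-0.3,[0,1,50],[0,0,0]],[-0.3,[0,1,80],[0,0,0]],[-0.3,[0,1,100],[0,0,0]],[-0.3,[0,1,100],[0,0,0]]]'; python3 goal.py .5265 .065 .1; python3 - <<'E'
from h import *
from station import arm
for n in("scene","top"):
    p=arm.snapshot(n); np.savez(n+"1.npz",**p); f=p["frame"][:,:,::-1]; c=proj(p,[[.527,.065,.08]])[0].astype(int)
    cv2.imwrite(f"pics/{n}1.png",cv2.resize(f[c[1]-45:c[1]+45,c[0]-60:c[0]+60],(640,480),interpolation=cv2.INTER_CUBIC))
E
```

```text
t: 2.8
tool_pos: [0.526, 0.0628, 0.1414]
ee_rot: [-3.141, 0.003, 0.006]
ft_force: [0.5, -0.3, 0.0]
opening: 0.0572
t 2.8 pos [0.526  0.0628 0.1414] z [-3.6e-03  2.0e-04 -1.0e+00] F [ 0.48 -0.3   0.01] M [-0.02 -0.01 -0.03] open 0.0572 q [-0.1   0.51  1.67 -0.    0.97  1.47]
shift mm [ 0.66 -2.17 41.44] turn [-0.0002  0.0036 -0.0019]
```

View pics/scene1.png

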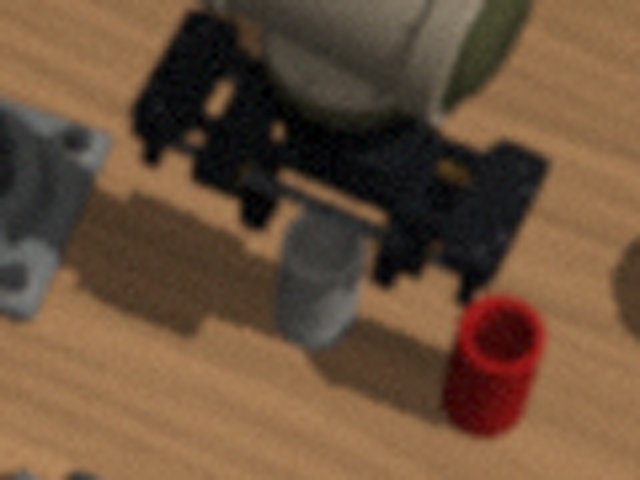

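The picture shows the jaws above the steel sleeve, one finger each side at crop (258,215) and (395,265), clear of the red one. I'll descend and correct.

```bash
python3 -m jog '[[-0.3,[0,0,0],[0,0,0]],[-0.3,[0,0,0],[0,0,0]]]'; python3 goal.py .5265 .065 .1
```

```text
t: 3.1
tool_pos: [0.5275, 0.0638, 0.1441]
ee_rot: [3.141, -0.001, 0.004]
ft_force: [-0.1, 0.0, 0.3]
opening: 0.0574
t 3.1 pos [0.5275 0.0638 0.1441] z [ 2.4e-03 -3.0e-04 -1.0e+00] F [-0.06  0.03  0.3 ] M [ 0.02 -0.   -0.06] open 0.0574 q [-0.1   0.51  1.67 -0.    0.97  1.47]
shift mm [-1.11 -1.18 44.11] turn [ 0.0003 -0.0024 -0.0005]
```

```bash
python3 -m jog '[[-0.3,[-0.5,-1,15],[0,0,0]],[-0.3,[-0.5,-1,28],[0,0,0]],[-0.3,[-0.5,-1,38],[0,0,0]],[-0.3,[-0.5,-1,44],[0,0,0]],[-0.3,[-0.5,-1,44],[0,0,0]]]'; python3 -m jog '[[-0.3,[0,0,0],[0,0,0]],[-0.3,[0,0,0],[0,0,0]],[-0.3,[0,0,0],[0,0,0]]]';python3 goal.py .5265 .065 .1
```

```text
t: 3.6
tool_pos: [0.5263, 0.0651, 0.098]
ee_rot: [-3.141, 0.0, 0.002]
ft_force: [0.1, 0.4, 0.6]
opening: 0.0576
t: 3.9
tool_pos: [0.5267, 0.0651, 0.0991]
ee_rot: [3.142, -0.0, 0.001]
ft_force: [0.9, -0.9, -0.6]
opening: 0.0571
t 3.9 pos [0.5267 0.0651 0.0991] z [ 8.e-04 -1.e-04 -1.e+00] F [ 0.87 -0.94 -0.62] M [-0.    0.04  0.09] open 0.0571 q [-0.1   0.58  1.7  -0.    0.87  1.47]
shift mm [-0.25  0.1  -0.85] turn [ 0.0001 -0.0008 -0.0002]
```

```bash
python3 -m jog '[[1,[0,0,0],[0,0,0]],[1,[0,0,0],[0,0,0]],[1,[0,0,0],[0,0,0]],[1,[0,0,0],[0,0,0]],[1,[0,0,0],[0,0,0]]]' 35; python3 goal.py .5265 .065 .1;  python3 -m jog '[[1,[0,0,-4],[0,0,0]],[1,[0,0,-12],[0,0,0]],[1,[0,0,-25],[0,0,0]],[1,[0,0,-40],[0,0,0]],[1,[0,0,-60],[0,0,0]]]';python3 goal.py .5265 .065 .275
```

```text
t: 4.4
tool_pos: [0.5267, 0.065, 0.0989]
ee_rot: [3.141, -0.0, 0.0]
ft_force: [-0.4, -2.0, 3.6]
opening: 0.0435
t 4.4 pos [0.5267 0.065  0.0989] z [ 3.e-04 -2.e-04 -1.e+00] F [-0.36 -2.    3.56] M [-0.17  0.09  0.05] open 0.0435 q [-0.1   0.58  1.7  -0.    0.87  1.47]
shift mm [-0.16  0.04 -1.08] turn [ 0.0002 -0.0003 -0.0002]
t: 4.9
tool_pos: [0.5263, 0.0652, 0.1597]
ee_rot: [-3.141, 0.0, 0.001]
ft_force: [0.3, 0.1, -3.5]
opening: 0.0437
t 4.9 pos [0.5263 0.0652 0.1597] z [-7.e-04  2.e-04 -1.e+00] F [ 0.35  0.1  -3.52] M [0.03 0.06 0.  ] open 0.0437 q [-0.1   0.48  1.66  0.    1.    1.47]
shift mm [   0.14    0.2  -115.26] turn [-0.0002  0.0007 -0.0001]
```

```bash
python3 -m jog '[[1,[0,0,-30],[0,0,0]],[1,[0,0,-60],[0,0,0]],[1,[0,0,-90],[0,0,0]],[1,[0,0,-105],[0,0,0]],[1,[0,0,-105],[0,0,0]]]';python3 goal.py .5363 -.1282 .264 -.049 .004
```

```text
t: 5.4
tool_pos: [0.527, 0.0652, 0.2666]
ee_rot: [3.141, -0.0, 0.008]
ft_force: [0.2, 0.4, -3.1]
opening: 0.0434
t 5.4 pos [0.527  0.0652 0.2666] z [ 4.9e-03 -4.0e-04 -1.0e+00] F [ 0.17  0.36 -3.09] M [ 0.02  0.01 -0.01] open 0.0434 q [-0.1   0.35  1.54  0.    1.24  1.47]
shift mm [  9.32 193.4    2.72] turn [-0.0036  0.044   0.0001]
```

```bash
python3 -m jog '[[1,[9.3,30,2],[-0.004,0.049,0]],[1,[9.3,70,2],[-0.004,0.049,0]],[1,[9.3,110,2],[-0.004,0.049,0]],[1,[9.3,150,2],[-0.004,0.049,0]],[1,[9.3,180,2],[-0.004,0.049,0]]]';python3 -m jog '[[1,[0,10,0],[0,0,0]],[1,[0,13.4,0],[0,0,0]],[1,[0,13.4,0],[0,0,0]],[1,[0,13.4,0],[0,0,0]],[1,[0,13.4,0],[0,0,0]]]';python3 goal.py .5363 -.1282 .254 -.049 .004
python3 - <<'E'
from h import *
from station import arm
for n in("scene","top"):
    p=arm.snapshot(n); np.savez(n+"2.npz",**p); f=p["frame"][:,:,::-1]; c=proj(p,[[.542,-.129,.14]])[0].astype(int)
    cv2.imwrite(f"pics/{n}2.png",cv2.resize(f[c[1]-45:c[1]+45,c[0]-60:c[0]+60],(640,480),interpolation=cv2.INTER_CUBIC))
E
```

```text
t: 5.9
tool_pos: [0.5352, -0.1168, 0.2609]
ee_rot: [3.137, -0.002, 0.074]
ft_force: [0.6, 0.1, -2.7]
opening: 0.0436
t: 6.4
tool_pos: [0.5359, -0.1272, 0.2618]
ee_rot: [3.137, 0.002, 0.077]
ft_force: [-0.6, -0.2, -3.4]
opening: 0.0438
t 6.4 pos [ 0.5359 -0.1272  0.2618] z [ 0.0489 -0.0037 -0.9988] F [-0.6  -0.21 -3.36] M [ 0.06  0.   -0.02] open 0.0438 q [-0.45  0.38  1.51  0.02  1.2   1.11]
shift mm [0.04 0.99 7.8 ] turn [-0.0003  0.      0.0013]
```

View pics/scene2.png

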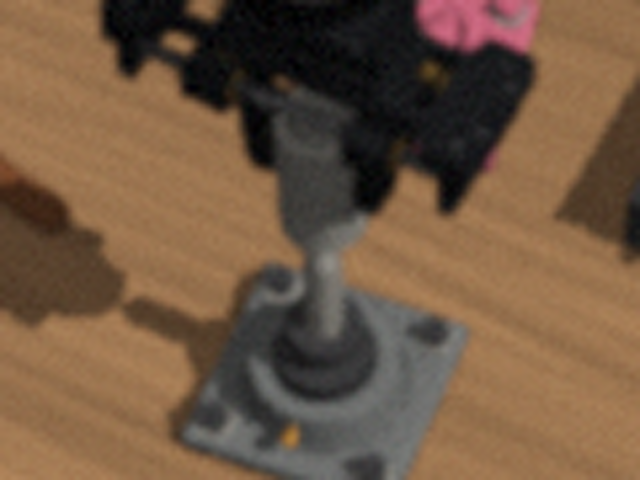

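View pics/top2.png

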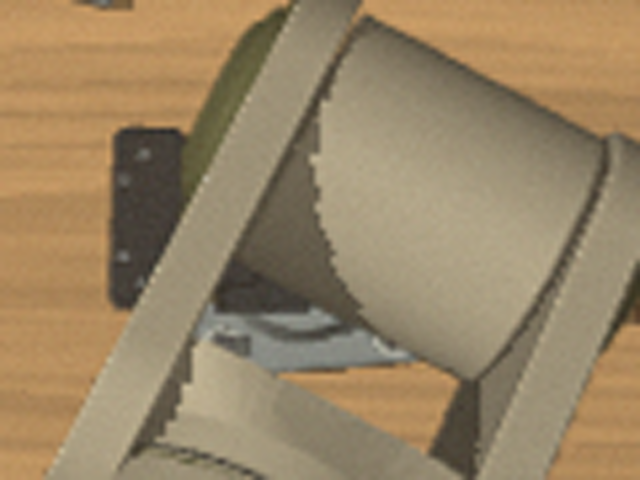

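The sleeve is gripped, with its bottom rim at crop (325,240) just above the shaft nose at (325,265). Fit the held sleeve in the scene camera's own frame for relative alignment.

```bash
python3 - <<'E'
from fit import *
from scipy.spatial.transform import Rotation
p=np.load("scene2.npz"); W=cloud(p)
ax=np.array([-.0489,.0037,.9988]); tcp=np.array([.5359,-.1272,.2618]); bot=tcp-.099*ax
print("expected bottom",bot.round(4))
f=p["frame"].astype(int)
d=W-bot; h=d@ax; rr=np.linalg.norm(d-h[...,None]*ax,axis=-1)
m=(h>-.002)&(h<.086)&(rr<.030); P=W[m]; print(m.sum())
def run(P):
    def res(q):
        a=np.array([q[3],q[4],1]);a/=np.linalg.norm(a); d=P-q[:3]; h=d@a; r=np.linalg.norm(d-h[:,None]*a,axis=1)
        A=np.abs(r-.019)-.003; b=np.abs(h-.04)-.04
        return np.r_[np.minimum(np.maximum(A,b),0)+np.hypot(np.maximum(A,0),np.maximum(b,0))]
    return least_squares(res,[*bot,-.049,.004],loss="soft_l1",f_scale=.001,x_scale=[.01,.01,.01,.1,.1])
# exclude finger points: |y-axis offset| handled by colour: keep brighter greys
c=f[m].mean(1); 
for thr in (0,60,75):
    r=run(P[c>thr]); print(thr,(c>thr).sum(),r.x.round(4),r.cost)
# shaft tip in scene frame now
m=(np.hypot(W[...,0]-.543,W[...,1]+.128)<.013)&(W[...,2]>.085)&(W[...,2]<.14); S=W[m]; print("shaft pts",len(S))
for axx in ((-.049,.004),(-.058,.004),(-.042,.006)):
    a=np.array([*axx,1]);a/=np.linalg.norm(a)
    def rs(q):
        d=S-[q[0],q[1],.125]; h=d@a; r=np.linalg.norm(d-h[:,None]*a,axis=1); return (r-np.interp(h,[0,.01],[.01,.003]))
    r=least_squares(rs,[.543,-.129],loss="soft_l1",f_scale=.001,x_scale=.01); print("shaft at z.125",axx,r.x.round(4), "-> at bottom z", (r.x+np.array(axx)*(bot[2]-.125)).round(4))
E
```

```text
expected bottom [ 0.5407 -0.1276  0.1629]
425
0 425 [ 0.5408 -0.1268  0.1648 -0.0405 -0.0138] 0.0003934216758258327
60 220 [ 0.541  -0.1271  0.1647 -0.0457 -0.0046] 0.00011981708840593705
75 71 [ 0.5411 -0.127   0.1634 -0.0086 -0.0266] 3.521422486730245e-05
shaft pts 92
shaft at z.125 (-0.049, 0.004) [ 0.5425 -0.129 ] -> at bottom z [ 0.5406 -0.1288]
shaft at z.125 (-0.058, 0.004) [ 0.5423 -0.129 ] -> at bottom z [ 0.5401 -0.1288]
shaft at z.125 (-0.042, 0.006) [ 0.5426 -0.129 ] -> at bottom z [ 0.541  -0.1287]
```

```bash
python3 -m jog '[[1,[-0.3,1.6,5],[0,0,0]],[1,[-0.3,1.6,10],[0,0,0]],[1,[-0.3,1.6,15],[0,0,0]],[1,[-0.3,1.6,20],[0,0,0]],[1,[-0.3,1.6,22],[0,0,0]]]';python3 -m jog '[[1,[0,0,2],[0,0,0]],[1,[0,0,4],[0,0,0]],[1,[0,0,6],[0,0,0]],[1,[0,0,7],[0,0,0]],[1,[0,0,7],[0,0,0]]]'; python3 -m jog '[[1,[0,0,1],[0,0,0]],[1,[0,0,2],[0,0,0]],[1,[0,0,3],[0,0,0]],[1,[0,0,4],[0,0,0]],[1,[0,0,4],[0,0,0]]]'; python3 goal.py .5363 -.1282 .254 -.049 .004
```

```text
t: 7.0
tool_pos: [0.5365, -0.1299, 0.239]
ee_rot: [3.137, -0.0, 0.075]
ft_force: [-0.7, 0.2, -2.0]
opening: 0.044
t: 7.5
tool_pos: [0.5369, -0.13, 0.2327]
ee_rot: [3.137, -0.0, 0.077]
ft_force: [0.7, 0.4, -2.3]
opening: 0.0439
t: 8.0
tool_pos: [0.5371, -0.13, 0.2286]
ee_rot: [3.137, -0.0, 0.076]
ft_force: [-0.1, -0.5, -2.7]
opening: 0.0436
t 8.0 pos [ 0.5371 -0.13    0.2286] z [ 0.0487 -0.0038 -0.9988] F [-0.13 -0.52 -2.72] M [0.01 0.05 0.01] open 0.0436 q [-0.46  0.42  1.55  0.02  1.13  1.11]
shift mm [  0.45  -1.67 -25.38] turn [-0.0002  0.0003 -0.0001]
```

```bash
python3 -m jog '[[1,[0,-0.8,0],[0,0,0]],[1,[0,-0.8,1],[0,0,0]],[1,[0,-0.8,2],[0,0,0]],[1,[0,-0.8,3],[0,0,0]],[1,[0,-0.8,3],[0,0,0]]]';python3 -m jog '[[1,[0,0,1],[0,0,0]],[1,[0,0,2],[0,0,0]],[1,[0,0,3],[0,0,0]],[1,[0,0,3],[0,0,0]],[1,[0,0,3],[0,0,0]]]'; python3 goal.py .5363 -.1282 .254 -.049 .004
```

```text
t: 8.5
tool_pos: [0.5372, -0.1292, 0.2256]
ee_rot: [3.137, -0.0, 0.076]
ft_force: [-0.7, 0.8, -2.2]
opening: 0.0435
t: 9.0
tool_pos: [0.5374, -0.1292, 0.2228]
ee_rot: [3.137, -0.0, 0.077]
ft_force: [-0.2, -0.5, -3.7]
opening: 0.0435
t 9.0 pos [ 0.5374 -0.1292  0.2228] z [ 0.0489 -0.004  -0.9988] F [-0.24 -0.54 -3.72] M [ 0.03  0.02 -0.01] open 0.0435 q [-0.45  0.43  1.55  0.02  1.12  1.11]
shift mm [  0.4   -0.91 -31.21] turn [ 0.      0.     -0.0001]
```

```bash
python3 -m jog '[[1,[0,0,1],[0,0,0]],[1,[0,0,2],[0,0,0]],[1,[0,0,3],[0,0,0]],[1,[0,0,4],[0,0,0]],[1,[0,0,5],[0,0,0]]]'; python3 goal.py .5363 -.1282 .254 -.049 .004
```

```text
t: 9.5
tool_pos: [0.5377, -0.1292, 0.2177]
ee_rot: [3.137, -0.0, 0.077]
ft_force: [-0.4, -0.4, -2.7]
opening: 0.0436
t 9.5 pos [ 0.5377 -0.1292  0.2177] z [ 0.0489 -0.004  -0.9988] F [-0.44 -0.41 -2.67] M [-0.02  0.06 -0.04] open 0.0436 q [-0.45  0.43  1.56  0.02  1.1   1.11]
shift mm [  0.41  -0.9  -36.31] turn [-0.      0.     -0.0001]
```

```bash
python3 -m jog '[[1,[0,0,1],[0,0,0]],[1,[0,0,2],[0,0,0]],[1,[0,0,3],[0,0,0]],[1,[0,0,4],[0,0,0]],[1,[0,0,5],[0,0,0]]]'; python3 goal.py .5363 -.1282 .254 -.049 .004
```

```text
t: 10.0
tool_pos: [0.5379, -0.1293, 0.2128]
ee_rot: [3.137, -0.0, 0.077]
ft_force: [-0.8, -0.5, -3.3]
opening: 0.0437
t 10.0 pos [ 0.5379 -0.1293  0.2128] z [ 0.049  -0.004  -0.9988] F [-0.83 -0.51 -3.28] M [0.05 0.03 0.01] open 0.0437 q [-0.45  0.44  1.56  0.02  1.09  1.11]
shift mm [  0.4   -0.92 -41.27] turn [ 0.     -0.0001 -0.0001]
```

```bash
python3 -m jog '[[1,[0,0,1],[0,0,0]],[1,[0,0,2],[0,0,0]],[1,[0,0,3],[0,0,0]],[1,[0,0,4],[0,0,0]],[1,[0,0,5],[0,0,0]]]'; python3 goal.py .5363 -.1282 .254 -.049 .004
```

```text
t: 10.5
tool_pos: [0.5382, -0.1293, 0.2078]
ee_rot: [3.137, -0.0, 0.077]
ft_force: [-0.2, -0.4, -2.5]
opening: 0.0436
t 10.5 pos [ 0.5382 -0.1293  0.2078] z [ 0.049  -0.004  -0.9988] F [-0.19 -0.37 -2.49] M [0.02 0.04 0.04] open 0.0436 q [-0.45  0.45  1.57  0.02  1.08  1.11]
shift mm [  0.4   -0.91 -46.27] turn [ 0.     -0.0001 -0.0001]
```

```bash
python3 -m jog '[[1,[0,0,1],[0,0,0]],[1,[0,0,2],[0,0,0]],[1,[0,0,3],[0,0,0]],[1,[0,0,4],[0,0,0]],[1,[0,0,4],[0,0,0]]]'; python3 goal.py .5363 -.1282 .254 -.049 .004
```

```text
t: 11.0
tool_pos: [0.5383, -0.1293, 0.2037]
ee_rot: [3.137, -0.0, 0.077]
ft_force: [-0.4, -0.2, -3.6]
opening: 0.0436
t 11.0 pos [ 0.5383 -0.1293  0.2037] z [ 0.0488 -0.0039 -0.9988] F [-0.39 -0.19 -3.59] M [ 0.03  0.05 -0.02] open 0.0436 q [-0.45  0.45  1.57  0.02  1.07  1.11]
shift mm [  0.44  -0.88 -50.35] turn [-0.0001  0.0002 -0.0001]
```

```bash
python3 -m jog '[[1,[0,0,1],[0,0,0]],[1,[0,0,2],[0,0,0]],[1,[0,0,3],[0,0,0]],[1,[0,0,4],[0,0,0]],[1,[0,0,5],[0,0,0]]]'; python3 goal.py .5363 -.1282 .254 -.049 .004
```

```text
t: 11.5
tool_pos: [0.5386, -0.1293, 0.1987]
ee_rot: [3.137, -0.0, 0.077]
ft_force: [1.7, -0.5, -2.2]
opening: 0.0434
t 11.5 pos [ 0.5386 -0.1293  0.1987] z [ 0.0489 -0.004  -0.9988] F [ 1.67 -0.51 -2.22] M [ 0.07  0.07 -0.01] open 0.0434 q [-0.45  0.46  1.58  0.02  1.06  1.11]
shift mm [  0.41  -0.92 -55.3 ] turn [ 0.      0.     -0.0001]
```

```bash
python3 -m jog '[[1,[0,0,1],[0,0,0]],[1,[0,0,2],[0,0,0]],[1,[0,0,3],[0,0,0]],[1,[0,0,4],[0,0,0]],[1,[0,0,5],[0,0,0]]]'; python3 goal.py .5363 -.1282 .254 -.049 .004
```

```text
t: 12.0
tool_pos: [0.5388, -0.1293, 0.1938]
ee_rot: [3.137, -0.0, 0.077]
ft_force: [1.0, -0.0, -2.5]
opening: 0.0433
t 12.0 pos [ 0.5388 -0.1293  0.1938] z [ 0.049  -0.004  -0.9988] F [ 1.01 -0.01 -2.48] M [0.05 0.07 0.01] open 0.0433 q [-0.45  0.47  1.58  0.02  1.05  1.11]
shift mm [  0.4   -0.9  -60.28] turn [ 0.     -0.     -0.0001]
```

```bash
python3 -m jog '[[1,[0,0,1],[0,0,0]],[1,[0,0,2],[0,0,0]],[1,[0,0,3],[0,0,0]],[1,[0,0,4],[0,0,0]],[1,[0,0,5],[0,0,0]]]'; python3 goal.py .5363 -.1282 .254 -.049 .004
```

```text
t: 12.5
tool_pos: [0.5391, -0.1294, 0.1888]
ee_rot: [3.137, -0.0, 0.077]
ft_force: [0.8, 0.5, -2.2]
opening: 0.044
t 12.5 pos [ 0.5391 -0.1294  0.1888] z [ 0.049  -0.004  -0.9988] F [ 0.82  0.48 -2.16] M [ 0.03  0.09 -0.02] open 0.044 q [-0.45  0.47  1.58  0.02  1.04  1.11]
shift mm [  0.41  -0.91 -65.27] turn [ 0.     -0.0001 -0.0001]
```

Fx has shifted by about 1.3 N, so the sleeve touches the shaft lightly. I'll ease it 0.7 mm in +x and go on.

```bash
python3 -m jog '[[1,[0.7,0,0],[0,0,0]],[1,[0.7,0,0.5],[0,0,0]],[1,[0.7,0,1.5],[0,0,0]],[1,[0.7,0,2.5],[0,0,0]],[1,[0.7,0,3],[0,0,0]]]'; python3 goal.py .5363 -.1282 .254 -.049 .004
```

```text
t: 13.0
tool_pos: [0.5399, -0.1294, 0.1858]
ee_rot: [3.137, -0.0, 0.077]
ft_force: [0.5, -0.1, -2.0]
opening: 0.0438
t 13.0 pos [ 0.5399 -0.1294  0.1858] z [ 0.0488 -0.0039 -0.9988] F [ 0.49 -0.14 -2.02] M [0.   0.03 0.01] open 0.0438 q [-0.45  0.48  1.58  0.02  1.03  1.11]
shift mm [ -0.28  -0.9  -68.33] turn [-0.0001  0.0001 -0.0001]
```

```bash
python3 -m jog '[[1,[0,0,1],[0,0,0]],[1,[0,0,2],[0,0,0]],[1,[0,0,3],[0,0,0]],[1,[0,0,4],[0,0,0]],[1,[0,0,4],[0,0,0]]]'; python3 goal.py .5363 -.1282 .254 -.049 .004
```

```text
t: 13.5
tool_pos: [0.5401, -0.1294, 0.1817]
ee_rot: [3.137, -0.0, 0.076]
ft_force: [0.3, 0.8, -1.7]
opening: 0.0434
t 13.5 pos [ 0.5401 -0.1294  0.1817] z [ 0.0487 -0.0038 -0.9988] F [ 0.32  0.8  -1.69] M [0.04 0.08 0.02] open 0.0434 q [-0.45  0.48  1.59  0.02  1.03  1.11]
shift mm [ -0.25  -0.89 -72.38] turn [-0.0002  0.0002 -0.0002]
```

```bash
python3 -m jog '[[1,[0,0,1],[0,0,0]],[1,[0,0,2],[0,0,0]],[1,[0,0,3],[0,0,0]],[1,[0,0,4],[0,0,0]],[1,[0,0,4],[0,0,0]]]'; python3 goal.py .5363 -.1282 .254 -.049 .004
```

```text
t: 14.0
tool_pos: [0.5403, -0.1294, 0.1777]
ee_rot: [3.137, -0.0, 0.076]
ft_force: [-0.5, -0.6, -2.3]
opening: 0.0437
t 14.0 pos [ 0.5403 -0.1294  0.1777] z [ 0.0487 -0.0039 -0.9988] F [-0.52 -0.64 -2.33] M [0.02 0.01 0.03] open 0.0437 q [-0.45  0.49  1.59  0.02  1.02  1.11]
shift mm [ -0.26  -0.88 -76.37] turn [-0.0001  0.0002 -0.0001]
```

```bash
python3 -m jog '[[1,[0,0,0.7],[0,0,0]],[1,[0,0,1.4],[0,0,0]],[1,[0,0,2.1],[0,0,0]],[1,[0,0,2.8],[0,0,0]],[1,[0,0,3],[0,0,0]]]'; python3 goal.py .5363 -.1282 .254 -.049 .004
```

```text
t: 14.5
tool_pos: [0.5405, -0.1294, 0.1748]
ee_rot: [3.137, -0.0, 0.077]
ft_force: [0.5, -0.3, -3.0]
opening: 0.0435
t 14.5 pos [ 0.5405 -0.1294  0.1748] z [ 0.0489 -0.0039 -0.9988] F [ 0.48 -0.32 -2.99] M [ 0.01  0.09 -0.01] open 0.0435 q [-0.45  0.49  1.59  0.02  1.01  1.11]
shift mm [ -0.28  -0.89 -79.29] turn [-0.      0.0001 -0.0001]
```

Bottom at about 76 mm and still free. I'll creep down to the collar.

```bash
python3 -m jog '[[1,[0,0,0.5],[0,0,0]],[1,[0,0,1],[0,0,0]],[1,[0,0,1.5],[0,0,0]],[1,[0,0,2],[0,0,0]],[1,[0,0,2.5],[0,0,0]]]'; python3 goal.py .5363 -.1282 .254 -.049 .004
```

```text
t: 15.0
tool_pos: [0.5406, -0.1294, 0.1724]
ee_rot: [3.137, -0.0, 0.077]
ft_force: [0.4, 0.6, -2.8]
opening: 0.0435
t 15.0 pos [ 0.5406 -0.1294  0.1724] z [ 0.049  -0.004  -0.9988] F [ 0.4   0.58 -2.79] M [ 0.03  0.08 -0.03] open 0.0435 q [-0.45  0.5   1.59  0.02  1.01  1.11]
shift mm [ -0.29  -0.92 -81.74] turn [-0.     -0.     -0.0002]
```

```bash
python3 -m jog '[[1,[0,0,0.5],[0,0,0]],[1,[0,0,1],[0,0,0]],[1,[0,0,1.5],[0,0,0]],[1,[0,0,2],[0,0,0]],[1,[0,0,2],[0,0,0]]]'; python3 goal.py .5363 -.1282 .254 -.049 .004
```

```text
t: 15.5
tool_pos: [0.5407, -0.1294, 0.1703]
ee_rot: [3.137, -0.0, 0.077]
ft_force: [0.3, 0.1, -3.3]
opening: 0.0437
t 15.5 pos [ 0.5407 -0.1294  0.1703] z [ 0.0488 -0.0039 -0.9988] F [ 0.3   0.06 -3.26] M [ 0.01 -0.    0.02] open 0.0437 q [-0.45  0.5   1.6   0.02  1.    1.11]
shift mm [ -0.27  -0.89 -83.78] turn [-0.0001  0.0001 -0.0001]
```

```bash
python3 -m jog '[[1,[0,0,0.3],[0,0,0]],[1,[0,0,0.6],[0,0,0]],[1,[0,0,0.9],[0,0,0]],[1,[0,0,1.2],[0,0,0]],[1,[0,0,1.5],[0,0,0]]]'; python3 goal.py .5363 -.1282 .254 -.049 .004
```

```text
t: 16.0
tool_pos: [0.5409, -0.1295, 0.1693]
ee_rot: [3.136, -0.0, 0.078]
ft_force: [-1.8, 1.5, 1.9]
opening: 0.0436
t 16.0 pos [ 0.5409 -0.1295  0.1693] z [ 0.0494 -0.0042 -0.9988] F [-1.81  1.5   1.93] M [0.03 0.3  0.01] open 0.0436 q [-0.45  0.5   1.6   0.02  1.    1.11]
shift mm [ -0.39  -0.93 -84.86] turn [ 0.0003 -0.0005 -0.0001]
```

```bash
python3 -m jog '[[1,[0,0,0.3],[0,0,0]],[1,[0,0,0.6],[0,0,0]],[1,[0,0,0.9],[0,0,0]],[1,[0,0,1.2],[0,0,0]],[1,[0,0,1.5],[0,0,0]]]'; python3 goal.py .5363 -.1282 .254 -.049 .004
```

```text
t: 16.5
tool_pos: [0.5411, -0.1295, 0.1684]
ee_rot: [3.136, -0.0, 0.079]
ft_force: [-3.4, 1.4, 8.9]
opening: 0.0436
t 16.5 pos [ 0.5411 -0.1295  0.1684] z [ 0.0501 -0.0046 -0.9987] F [-3.42  1.45  8.88] M [ 0.13  0.63 -0.02] open 0.0436 q [-0.45  0.5   1.6   0.02  1.    1.11]
shift mm [ -0.47  -0.93 -85.7 ] turn [ 0.0006 -0.0012  0.    ]
```

Collar contact at a bottom height of about 70 mm. The moment shows the sleeve bearing on the -x edge, so it leans a little too much. I'll ease the tilt back and continue the push.

```bash
python3 -m jog '[[1,[0.2,0,-0.5],[0,-0.006,0]],[1,[0.2,0,-0.5],[0,-0.006,0]],[1,[0.2,0,-0.3],[0,-0.006,0]],[1,[0.2,0,0],[0,-0.006,0]]]'; python3 goal.py .5363 -.1282 .254 -.049 .004
```

```text
t: 16.9
tool_pos: [0.5414, -0.1295, 0.1683]
ee_rot: [3.136, -0.0, 0.07]
ft_force: [-1.8, 1.2, 8.6]
opening: 0.0438
t 16.9 pos [ 0.5414 -0.1295  0.1683] z [ 0.0446 -0.0046 -0.999 ] F [-1.77  1.22  8.65] M [ 0.18  0.28 -0.01] open 0.0438 q [-0.45  0.5   1.59  0.02  1.    1.11]
shift mm [ -1.28  -0.95 -85.89] turn [ 0.0006  0.0044 -0.0001]
```

```bash
python3 -m jog '[[1,[0,0,0.4],[0,-0.002,0]],[1,[0,0,0.8],[0,-0.002,0]],[1,[0,0,1.2],[0,-0.002,0]],[1,[0,0,1.6],[0,-0.002,0]],[1,[0,0,2],[0,-0.002,0]]]'; python3 goal.py .5363 -.1282 .254 -.049 .004
```

```text
t: 17.4
tool_pos: [0.5416, -0.1295, 0.1663]
ee_rot: [3.136, -0.0, 0.067]
ft_force: [-2.5, 1.6, 8.7]
opening: 0.043
t 17.4 pos [ 0.5416 -0.1295  0.1663] z [ 0.0429 -0.0046 -0.9991] F [-2.52  1.55  8.74] M [0.22 0.21 0.02] open 0.043 q [-0.45  0.51  1.59  0.02  1.    1.11]
shift mm [ -1.51  -0.94 -87.82] turn [ 0.0006  0.0061 -0.    ]
```

```bash
python3 -m jog '[[1,[-0.3,-0.3,0.4],[0,0,0]],[1,[-0.3,-0.3,0.8],[0,0,0]],[1,[-0.3,-0.3,1.2],[0,0,0]],[1,[-0.3,-0.3,1.6],[0,0,0]],[1,[-0.3,-0.3,2],[0,0,0]]]'; python3 goal.py .5363 -.1282 .254 -.049 .004
```

```text
t: 17.9
tool_pos: [0.5415, -0.1295, 0.1645]
ee_rot: [3.136, -0.0, 0.068]
ft_force: [-0.9, 0.2, 8.4]
opening: 0.0434
t 17.9 pos [ 0.5415 -0.1295  0.1645] z [ 0.0436 -0.0052 -0.999 ] F [-0.91  0.18  8.36] M [0.   0.08 0.  ] open 0.0434 q [-0.45  0.51  1.6   0.02  0.99  1.11]
shift mm [ -1.32  -0.8  -89.69] turn [ 0.0012  0.0054 -0.    ]
```

```bash
python3 -m jog '[[1,[0,0,0.4],[0,0,0]],[1,[0,0,0.8],[0,0,0]],[1,[0,0,1.2],[0,0,0]],[1,[0,0,1.6],[0,0,0]],[1,[0,0,2],[0,0,0]]]'; python3 goal.py .5363 -.1282 .254 -.049 .004
```

```text
t: 18.4
tool_pos: [0.5416, -0.1295, 0.1625]
ee_rot: [3.136, -0.0, 0.068]
ft_force: [-1.0, 1.0, 8.5]
opening: 0.0435
t 18.4 pos [ 0.5416 -0.1295  0.1625] z [ 0.0435 -0.0052 -0.999 ] F [-1.03  0.97  8.53] M [ 0.02  0.06 -0.02] open 0.0435 q [-0.45  0.51  1.6   0.02  0.99  1.11]
shift mm [ -1.31  -0.79 -91.69] turn [ 0.0012  0.0054 -0.    ]
```

```bash
python3 -m jog '[[1,[0,0,0.4],[0,0,0]],[1,[0,0,0.8],[0,0,0]],[1,[0,0,1.2],[0,0,0]],[1,[0,0,1.6],[0,0,0]],[1,[0,0,2],[0,0,0]]]'; python3 goal.py .5363 -.1282 .254 -.049 .004
```

```text
t: 18.9
tool_pos: [0.5417, -0.1295, 0.1605]
ee_rot: [3.136, -0.0, 0.068]
ft_force: [0.1, 0.0, 8.7]
opening: 0.0437
t 18.9 pos [ 0.5417 -0.1295  0.1605] z [ 0.0436 -0.0052 -0.999 ] F [0.07 0.03 8.69] M [0.04 0.08 0.03] open 0.0437 q [-0.45  0.52  1.6   0.02  0.99  1.11]
shift mm [ -1.33  -0.81 -93.69] turn [ 0.0012  0.0054 -0.0001]
```

```bash
python3 -m jog '[[1,[0,0,0.25],[0,0,0]],[1,[0,0,0.5],[0,0,0]],[1,[0,0,0.75],[0,0,0]]]'; python3 goal.py .5363 -.1282 .254 -.049 .004
```

```text
t: 19.2
tool_pos: [0.5417, -0.1295, 0.1597]
ee_rot: [3.136, -0.0, 0.068]
ft_force: [-0.5, -0.4, 8.3]
opening: 0.0436
t 19.2 pos [ 0.5417 -0.1295  0.1597] z [ 0.0435 -0.0052 -0.999 ] F [-0.48 -0.43  8.34] M [ 0.02  0.04 -0.03] open 0.0436 q [-0.45  0.52  1.6   0.02  0.98  1.11]
shift mm [ -1.31  -0.81 -94.45] turn [ 0.0012  0.0054 -0.0001]
```

```bash
python3 -m jog '[[1,[0,0,0.2],[0,0,0]],[1,[0,0,0.4],[0,0,0]]]'; python3 goal.py .5363 -.1282 .254 -.049 .004
```

```text
t: 19.4
tool_pos: [0.5417, -0.1295, 0.1593]
ee_rot: [3.136, -0.0, 0.068]
ft_force: [-1.3, -0.4, 8.5]
opening: 0.0433
t 19.4 pos [ 0.5417 -0.1295  0.1593] z [ 0.0435 -0.0052 -0.999 ] F [-1.34 -0.4   8.48] M [0.03 0.07 0.  ] open 0.0433 q [-0.45  0.52  1.6   0.02  0.98  1.11]
shift mm [ -1.3   -0.81 -94.85] turn [ 0.0012  0.0054 -0.    ]
```

```bash
python3 -m jog '[[1,[0,0,0.2],[0,0,0]],[1,[0,0,0.4],[0,0,0]]]'; python3 goal.py .5363 -.1282 .254 -.049 .004
```

```text
t: 19.6
tool_pos: [0.5418, -0.1295, 0.1589]
ee_rot: [3.136, -0.0, 0.068]
ft_force: [-1.7, 0.6, 8.6]
opening: 0.0437
t 19.6 pos [ 0.5418 -0.1295  0.1589] z [ 0.0435 -0.0052 -0.999 ] F [-1.72  0.65  8.61] M [-0.01  0.08 -0.04] open 0.0437 q [-0.45  0.52  1.6   0.02  0.98  1.11]
shift mm [ -1.31  -0.81 -95.24] turn [ 0.0012  0.0054 -0.0001]
```

```bash
python3 -m jog '[[1,[0,0,0.2],[0,0,0]],[1,[0,0,0.4],[0,0,0]]]'; python3 goal.py .5363 -.1282 .254 -.049 .004
```

```text
t: 19.8
tool_pos: [0.5418, -0.1295, 0.1586]
ee_rot: [3.136, -0.0, 0.068]
ft_force: [-1.4, 0.5, 9.7]
opening: 0.0437
t 19.8 pos [ 0.5418 -0.1295  0.1586] z [ 0.0437 -0.0053 -0.999 ] F [-1.36  0.48  9.72] M [ 0.09  0.15 -0.05] open 0.0437 q [-0.45  0.52  1.6   0.02  0.98  1.11]
shift mm [ -1.33  -0.8  -95.57] turn [ 0.0013  0.0053 -0.    ]
```

```bash
python3 -m jog '[[1,[0,0,0.2],[0,0,0]],[1,[0,0,0.4],[0,0,0]]]'; python3 goal.py .5363 -.1282 .254 -.049 .004
```

```text
t: 20.0
tool_pos: [0.5419, -0.1295, 0.1586]
ee_rot: [3.135, -0.0, 0.069]
ft_force: [-1.7, 0.1, 12.8]
opening: 0.0437
t 20.0 pos [ 0.5419 -0.1295  0.1586] z [ 0.044  -0.0054 -0.999 ] F [-1.7   0.13 12.83] M [0.15 0.35 0.01] open 0.0437 q [-0.45  0.52  1.6   0.02  0.98  1.11]
shift mm [ -1.39  -0.8  -95.6 ] turn [0.0014 0.0049 0.    ]
```

Force is rising and the height is stuck at 0.1586, so this is the hard stop. I'll press slightly more to confirm, then relax.

```bash
python3 -m jog '[[1,[0,0,0.2],[0,0,0]],[1,[0,0,0.4],[0,0,0]],[1,[0,0,0.4],[0,0,0]]]'; python3 goal.py .5363 -.1282 .254 -.049 .004
```

```text
t: 20.3
tool_pos: [0.542, -0.1295, 0.1585]
ee_rot: [3.135, -0.0, 0.069]
ft_force: [-3.1, 0.7, 14.9]
opening: 0.0438
t 20.3 pos [ 0.542  -0.1295  0.1585] z [ 0.0443 -0.0056 -0.999 ] F [-3.11  0.74 14.94] M [0.21 0.44 0.01] open 0.0438 q [-0.45  0.52  1.6   0.02  0.98  1.11]
shift mm [ -1.43  -0.8  -95.65] turn [0.0016 0.0047 0.0001]
```

```bash
python3 -m jog '[[1,[0,0,-0.4],[0,0,0]],[1,[0,0,-0.8],[0,0,0]],[1,[0,0,-1.1],[0,0,0]],[1,[0,0,-1.1],[0,0,0]]]'; python3 goal.py .5363 -.1282 .254 -.049 .004
```

```text
t: 20.7
tool_pos: [0.5417, -0.1295, 0.1586]
ee_rot: [3.136, -0.0, 0.068]
ft_force: [-0.4, 0.6, 7.2]
opening: 0.0435
t 20.7 pos [ 0.5417 -0.1295  0.1586] z [ 0.0435 -0.0052 -0.999 ] F [-0.37  0.59  7.19] M [-0.01 -0.07 -0.01] open 0.0435 q [-0.45  0.52  1.6   0.02  0.98  1.11]
shift mm [ -1.29  -0.8  -95.51] turn [ 0.0012  0.0055 -0.0001]
```

```bash
python3 -m jog '[[1,[0,0,-0.4],[0,0,0]],[1,[0,0,-0.8],[0,0,0]],[1,[0,0,-0.8],[0,0,0]]]'; python3 goal.py .5363 -.1282 .254 -.049 .004
```

```text
t: 21.0
tool_pos: [0.5413, -0.1294, 0.1587]
ee_rot: [3.136, -0.0, 0.066]
ft_force: [3.1, -2.1, 1.7]
opening: 0.043
t 21.0 pos [ 0.5413 -0.1294  0.1587] z [ 0.0419 -0.0045 -0.9991] F [ 3.05 -2.12  1.71] M [-0.23 -0.38 -0.03] open 0.043 q [-0.45  0.52  1.6   0.02  0.98  1.11]
shift mm [ -1.05  -0.75 -95.46] turn [ 0.0005  0.0071 -0.0001]
```

```bash
python3 -m jog '[[1,[0.3,0.2,0],[0,0,0]],[1,[0.3,0.2,0],[0,0,0]]]' 5; python3 goal.py .5363 -.1282 .254 -.049 .004; python3 -m jog '[[-0.2,[0,0,0],[0,0,0]],[-0.2,[0,0,0],[0,0,0]],[-0.2,[0,0,0],[0,0,0]],[-0.3,[0,0,0],[0,0,0]],[-0.3,[0,0,0],[0,0,0]]]'; python3 goal.py .5363 -.1282 .254 -.049 .004; python3 - <<'E'
from h import *
from station import arm
for n in("scene",):
    p=arm.snapshot(n); np.savez(n+"3.npz",**p); f=p["frame"][:,:,::-1]; c=proj(p,[[.542,-.129,.1]])[0].astype(int)
    cv2.imwrite(f"pics/{n}3.png",cv2.resize(f[c[1]-45:c[1]+45,c[0]-60:c[0]+60],(640,480),interpolation=cv2.INTER_CUBIC))
E
```

```text
t: 21.2
tool_pos: [0.5414, -0.1294, 0.1586]
ee_rot: [3.137, -0.0, 0.064]
ft_force: [0.2, -0.2, 2.8]
opening: 0.0444
t 21.2 pos [ 0.5414 -0.1294  0.1586] z [ 0.0407 -0.0039 -0.9992] F [ 0.15 -0.23  2.77] M [-0.17 -0.02  0.02] open 0.0444 q [-0.45  0.52  1.6   0.02  0.99  1.11]
shift mm [ -1.18  -0.81 -95.54] turn [-0.0001  0.0083 -0.0001]
t: 21.7
tool_pos: [0.5413, -0.1294, 0.1585]
ee_rot: [3.137, -0.0, 0.064]
ft_force: [-0.9, -0.6, -0.8]
opening: 0.0573
t 21.7 pos [ 0.5413 -0.1294  0.1585] z [ 0.0407 -0.0038 -0.9992] F [-0.92 -0.65 -0.75] M [ 0.08  0.01 -0.03] open 0.0573 q [-0.45  0.52  1.6   0.02  0.98  1.11]
shift mm [ -1.14  -0.78 -95.65] turn [-0.0001  0.0082 -0.0001]
```

View pics/scene3.png

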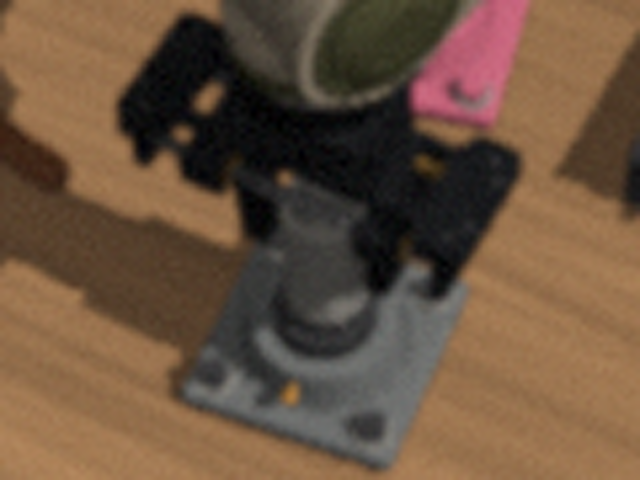

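The fingers are open and clear. The sleeve stands on the collar at crop (325,270), with the collar down on the boss at (325,335). I'll lift straight off along the tool axis.

```bash
python3 -m jog '[[-0.3,[0,0,-5],[0,0,0]],[-0.3,[0,0,-15],[0,0,0]],[-0.3,[0,0,-30],[0,0,0]],[-0.3,[0,0,-50],[0,0,0]],[-0.3,[0,0,-70],[0,0,0]]]'; python3 -m jog '[[-0.3,[0,0,-40],[0,0,0]],[-0.3,[0,20,-70],[0,0,0]],[-0.3,[-40,50,-70],[0,0,0]],[-0.3,[-80,80,-70],[0,0,0]],[-0.3,[-120,110,-70],[0,0,0]]]'; python3 -m jog '[[-0.3,[-40,40,0],[0,0,0]],[-0.3,[-80,80,0],[0,0,0]],[-0.3,[-120,120,0],[0,0,0]],[-0.3,[-130,150,0],[0,0,0]],[-0.3,[-130,150,0],[0,0,0]]]'; python3 goal.py .5363 -.1282 .254 -.049 .004
python3 - <<'E'
from fit import *
from station import arm
for n in("scene","top"):
    p=arm.snapshot(n); np.savez(n+"4.npz",**p); f=p["frame"][:,:,::-1]; c=proj(p,[[.546,-.129,.1]])[0].astype(int)
    cv2.imwrite(f"pics/{n}4.png",cv2.resize(f[c[1]-45:c[1]+45,c[0]-60:c[0]+60],(640,480),interpolation=cv2.INTER_CUBIC))
    cv2.imwrite(f"pics/{n}4f.png",f)
    W=cloud(p); m=(np.hypot(W[...,0]-.545,W[...,1]+.129)<.035)&(W[...,2]>.063)&(W[...,2]<.16); P=W[m]
    print(n,"zmax",np.sort(P[:,2])[-8:].round(4))
    def res(q):
        a=np.array([q[3],q[4],1]);a/=np.linalg.norm(a); d=P-q[:3]; h=d@a; r=np.linalg.norm(d-h[:,None]*a,axis=1)
        A=np.abs(r-.019)-.003; b=np.abs(h-.04)-.04
        e=np.minimum(np.maximum(A,b),0)+np.hypot(np.maximum(A,0),np.maximum(b,0)); e[r<.0145]=0
        return e
    r=least_squares(res,[.546,-.129,.06,-.04,.004],loss="soft_l1",f_scale=.001,x_scale=[.01,.01,.01,.1,.1]); print(n,len(P),r.x.round(4),r.cost)
    for o in ("short_sleeve","pillow_block","hammer","bearing_cup","sleeve_mid"):
        print(o,[(np.round(d["position"],3).tolist(),round(d["score"],2)) for d in arm.mark_of(p,o)][:2])
E
```

```text
t: 22.25
tool_pos: [0.5385, -0.1291, 0.2301]
ee_rot: [3.137, -0.0, 0.065]
ft_force: [-0.2, -0.4, -0.5]
opening: 0.0574
t: 22.75
tool_pos: [0.4142, -0.2394, 0.2949]
ee_rot: [3.136, 0.001, 0.066]
ft_force: [0.0, -0.9, 0.9]
opening: 0.0572
t: 23.25
tool_pos: [0.283, -0.3925, 0.2899]
ee_rot: [3.135, -0.009, 0.064]
ft_force: [0.4, 0.7, -0.4]
opening: 0.0573
t 23.25 pos [ 0.283  -0.3925  0.2899] z [ 0.0409 -0.0062 -0.9991] F [ 0.35  0.68 -0.38] M [ 0.07  0.07 -0.06] open 0.0573 q [-1.2   0.22  1.65  0.04  1.25  0.36]
shift mm [ 250.13 -265.99   44.6 ] turn [ 0.0022  0.0081 -0.0057]
scene zmax [0.1433 0.1437 0.1439 0.144  0.1442 0.1449 0.1459 0.1467]
scene 414 [ 0.5461 -0.1291  0.0615 -0.0505  0.0086] 0.00019376354377749252
short_sleeve [([0.614, 0.291, -0.002], 0.7)]
pillow_block [([0.709, 0.03, -0.002], 0.93)]
hammer [([0.508, -0.405, -0.002], 0.81)]
bearing_cup [([0.423, 0.262, -0.005], 0.56)]
sleeve_mid [([0.546, -0.131, 0.099], 0.83), ([0.535, 0.161, 0.036], 0.61)]
top zmax [0.1414 0.1414 0.1415 0.1419 0.1423 0.1427 0.143  0.1435]
top 278 [ 0.5452 -0.1285  0.0603 -0.035   0.0177] 6.298668404080047e-05
short_sleeve [([0.616, 0.288, 0.001], 0.68), ([0.708, 0.03, 0.007], 0.33)]
pillow_block [([0.505, -0.402, -0.002], 0.72), ([0.707, 0.034, 0.005], 0.66)]
hammer [([0.505, -0.405, -0.0], 0.76)]
bearing_cup [([0.421, 0.262, -0.0], 0.91)]
sleeve_mid [([0.53, 0.164, 0.041], 0.69), ([0.543, -0.13, 0.101], 0.51)]
```

View pics/scene4.png

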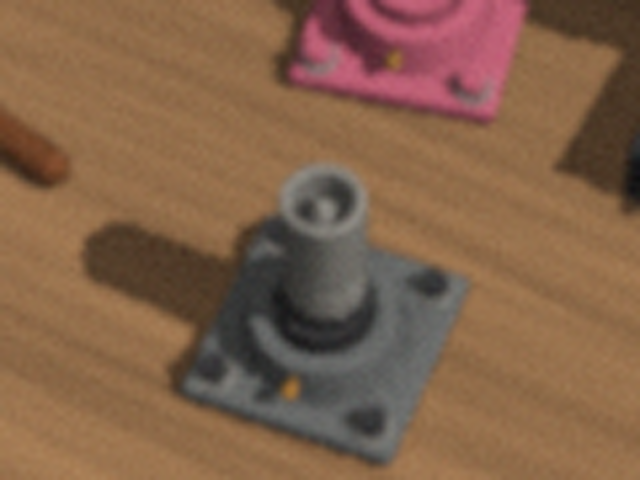

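View pics/top4f.png

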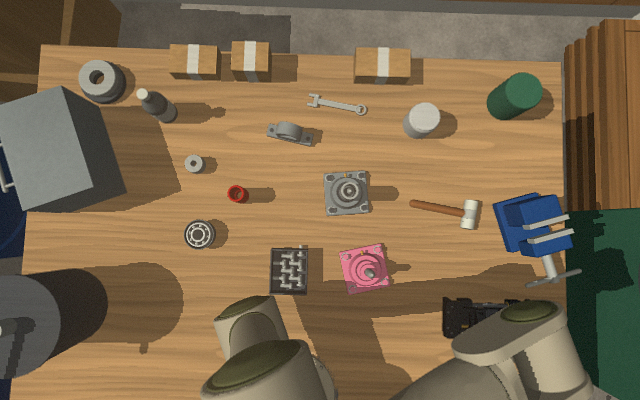

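The sleeve stands on the home collar, with the shaft nose visible inside its top rim at crop (322,205). The top view shows the bystanders unmoved and the arm clear. I'll hand in.

```bash
python3 -m jog '[[-0.3,[0,0,0],[0,0,0]],[-0.3,[0,0,0],[0,0,0]]]'; python3 -c "
from station import arm
print(arm.finish_job())"
```

```text
t: 24.05
tool_pos: [0.2858, -0.3888, 0.2892]
ee_rot: [3.137, -0.0, 0.064]
ft_force: [0.0, 1.0, 0.9]
opening: 0.057
the job is handed in; nothing more can be done
None
```

The sleeve is on the shaft with the collar pushed fully home under it, and I handed the job in at about 24 s; no verdict was reported. I tilted the sleeve to the measured lean of about 0.045–0.05 rad towards -x. It slid down with about 2 N on the shaft until it met the collar at about 70 mm.

**Pushing the collar:** it moved with about 12 N. At the hard stop the force rose while the height stayed put. The most I pressed was about 18 N, by the readings at the end of each move. I then relaxed, let go and backed the arm away.

**Last checks:**
- **Collar and sleeve height:** the fitted bottom face of the sleeve is at 60–61.5 mm (home is 60 mm), and the networks put its centre at 99–101 mm.
- **Lean:** the two cameras gave (-0.050, 0.009) and (-0.035, 0.018) rad. These agree with the shaft's lean only within the fit's noise, so "square on the collar" rests mainly on the balanced contact moments while pushing.
- **Other things on the bench:** all four bystanders were found within a few mm of where they started, inside the networks' error. In the top picture one pillow-block report (score 0.72) fell on the hammer, but the block itself was also found in its place.

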